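Shift the gated valve lever round the corner into its lock

TASK

On the hydraulics counter, lock off the hand valve that has the L-shaped gate: with your fingertips, push its lever along the slot away from you to the corner, then push it sideways round the corner until it is fully home at the end of the second leg, and leave it there with the hand clear. Only push the lever with the tips or outside of the fingers: do not grip it between them. Leave the lever of the straight-slotted valve and everything else on the counter as they are.

Things in the scene. Friction and masses are not known exactly. Their poses are not given: they have to be found in the camera images.
- valve: grey fixed hand valve with the L-shaped gate: 120 x 120 mm, foot 130 x 130, flat aluminium gate plate on top 120 mm above the counter; ports on its +y side stick out 30 mm at 40 mm height. Origin: centre of its underside. +x points away from the robot (yaw within 0.6 rad). Slot 16 mm wide: first leg along +x from slot_start to slot_corner, second along +y to slot_end, each about 40 mm
- slot_start (a point): centre of the lever's steel stem at the near, closed end of the slot's first leg, on the top of the gate plate, at (-20, -20, 120) mm in the valve's frame
- slot_corner (a point): corner of the L, on the top of the gate plate, at (20, -20, 120) mm in the valve's frame; the lever's pivot lies 110 mm straight below it (10 mm above the counter)
- slot_end (a point): centre of the stem at the closed end of the slot's second leg, on the top of the gate plate, at (20, 20, 120) mm in the valve's frame
- lever_grip (a point): point on the axis of the L-gate lever, in its grip, 160 mm from the pivot; z runs up the lever. A 12 mm steel stem comes up through the slot and carries a grey round grip 26 mm in diameter, from 128 to 197 mm from the pivot (domed top). Upright at the corner, the grip spans 138 to 207 mm above the counter, 18 mm clear of the plate
- fore (a joint): lean of the L-gate lever along the valve's x, rad: about -0.36 at slot_start (leaning to the robot side), 0 at the corner; the slot walls stop it. It moves only when pushed (about 1.5 N at the grip) and stays where it is left
- side (a joint): lean of the same lever along the valve's +y, rad: 0 in the first leg and at the corner, about 0.36 when fully home at slot_end; the slot walls stop it. Same stiffness (about 1.5 N at the grip), stays where it is left
- valve2: the second hand valve, of the same size and look but with a straight slot along its own x through the middle of its plate; fixed to the counter, to be left alone. Origin at the centre of its underside
- other_grip (a point): point on the axis of the second valve's lever (same stem and grip as the first), 160 mm from its pivot, which lies 10 mm above the centre of its underside; must stay where it is
- fitting: brass hose fitting standing upright, hexagon foot 28 mm, 44 mm tall; origin at its underside; a bystander, loose
- coupling: steel quick coupling standing upright, 34 mm diameter, 52 mm tall; origin at its underside; a bystander, loose
- tape: roll of brown tape lying flat, 72 mm outside, 30 mm tall; origin at its underside; a bystander, loose
- wrench: steel wrench 180 mm long, lying flat; origin at its underside; a bystander, loose
- knife: yellow utility knife about 155 mm long, 18 mm tall, lying flat; origin at the underside of its handle; a bystander, loose
- can: can with a red label standing upright, 66 mm diameter, 110 mm tall; origin at its underside; a bystander, loose
- filter: brown oil filter cartridge standing upright, 90 mm diameter, 150 mm tall; origin at its underside; a bystander, loose

How it is judged:
On the way:
1. the lever stands at the corner of the slot (value of joint fore above -0.06 rad and value of joint side below 0.12 rad).
At the end, for the whole second after the job is handed in: the lever has turned the corner and stands still within about 5 mm of the end of the slot's second leg (side above 0.31 rad, fore above -0.06 rad) (value of joint side above 0.31 rad and value of joint fore above -0.06 rad and velocity of joint side between -0.05 and 0.05 rad/s); the robot touches nothing.
It fails at once if the lever is gripped between the fingers (the grasp point comes within 9 mm of the axis of its grip) (x of the grasp point in the frame of lever_grip between -0.009 and 0.009 m and y of the grasp point in the frame of lever_grip between -0.009 and 0.009 m and z of the grasp point in the frame of lever_grip between -0.06 and 0.05 m).
It fails at once if the other valve's lever is shifted by more than 15 mm (distance of other_grip from where it was at the start of the episode above 0.015 m).
It fails at once if a bystander is moved or lifted by more than 20 mm (distance of any of fitting, coupling, tape, wrench, knife, can, filter from where it was at the start of the episode above 0.02 m).
It also fails if it takes over 45 s, if anything falls off the work surface, if the arm or the gripper's body presses on something with over 40 N, if the wrist force passes 120 N, or if a joint passes its speed limit or range.

ROBOT

A 6-joint arm with a two-finger parallel gripper is mounted at the origin on the work surface. World frame = base frame: x ahead of the robot, y to its left, z up, the work surface at z = 0. Lengths are in m, angles in rad, forces in N, time in s.
With the tool pointing down it reaches from about 0.25 to 0.725 m from the base axis. Payload 4 kg.
Tool frame: the origin (TCP) lies midway between the tips of the shut fingers; the grasp point (between the pads) lies 19 mm behind it (bot.grip_point_offset is the distance from the TCP to the grasp point, in m); z points along the fingers, y is the line along which they close (so a half turn about z gives the same grasp; the last joint's range is limited). The gripper opens to 85 mm and grips with 20 to 120 N. Pads are 22 mm wide; open, the fingers measure 114 mm over their backs; the gripper's body (76 mm by 85 mm) begins 54 mm behind the grasp point. The pads swing forward as they close: fully open they stand 13 mm farther back than shut.
Start: joints at [1.249, 0.241, 0.005, 1.335, 0, 1.571], TCP at [0.158, 0.474, 0.231] pointing down, gripper open.
Joint ranges: [-2.72, 2.72], [-1.05, 1.87], [-1.09, 1.28], [-1.99, 2.15], [-1.42, 1.44], [-3.14, 3.14]. Speed limits (rad/s): [2.79, 2.79, 3.14, 3.14, 3.14, 3.14].

INTERFACE

Orientations are given as a unit quaternion [x, y, z, w].
In Python, from workcell import bot gives the robot as it stands.
- The arm moves only by the tool step_arm, never from a script. Its argument "targets" is text: rows parted by semicolons, each of 7 numbers parted by spaces: the opening, from -1 (shut) to 1 (fully open), so that 0 is half open, then the shift along the world's x, y, z normalised to -1 to 1, where 1 is 0.5 m, then the turn, a rotation vector about the world's x, y, z normalised to -1 to 1, where 1 is pi/4 rad. In form: gripper x y z wx wy wz; .... A call has 1 to 10 rows; each row is the pose to reach, as a shift and turn from the pose commanded when the call began; what a row does not reach only later rows make up. A row lasts 1/12 s, in which the tool goes at most 41.7 mm and 7.16 degrees, less where a joint would pass 70% of its speed; a pose out of reach is approached as far as the arm can. A call with a number of a shift or a turn outside -1 to 1 is refused whole. A call with a gripper value outside its range is refused whole. The fingers move at their own pace and stop on an object; the grip force is fixed at half the most. Time passes only in rows, so rows that repeat a pose let the fingers close. It gives the time, the measured TCP pose, the force, the opening and the grip force at its end, in the units of the state.
- bot.get_obs(): the state, without advancing time (a new reading comes with each control period).
- bot.camera(name): name is "scene" or "side" or "wrist"; returns the picture (420x560x3 uint8, red, green, blue); there is no depth.
- bot.camera_info(name): a dict with "vertical_fov" (degrees; the focal length in pixels is half the picture's height over the tangent of half this angle, whatever the lens; pixels are square), "cx", "cy" (the principal point, pixels), "pose" (4x4, takes a point from camera to world coordinates). Camera axes: x right, y up, looking along -z (the intrinsics and any distortion apply to the point x, -y, -z); pixel columns grow to the right and rows downward; lengths in m; the calibration is good to about 2 mm. The wrist camera is an equidistant fisheye: a pixel r from the principal point sees the ray r / f radians off the axis. A picture is of the moment at which its call begins: read the wrist's pose just before it. camera_info takes no time and is no camera call; for the wrist camera it gives the pose at the moment of the call.
- bot.job_done(): hands the job in; it is judged then, once.
The state is a dict: "clock": time; "joint_pos": joint angles; "joint_vel": joint speeds; "tau": joint torques, N m; "eef_pos": TCP position; "tool_rot": TCP orientation; "ft_force": force on the tool from outside, world axes, zero at the start; "ft_torque": the same for the moment, N m; "grip_width": finger opening in m; "grasp_force": force on a finger pad.
Only numpy, scipy, OpenCV 4.12 (cv2) and the standard library are available. Lean on these libraries where they do the work, as an engineer would, in place of code of your own. Each camera call takes 0.05 s, during which the arm holds its last target. There are 200 camera calls.

## Working session

There is one attempt and no reset: what is moved stays moved. The work goes in short steps, Python scripts to look and compute and a tool call to move; the robot and the scene stay as the last step left them, time stands still between calls to the robot, and variables do not carry over. Pictures are saved under pics/ and viewed, at most 10 in all, crops included, and the job is handed in when it is done.

Besides the shell and the picture viewer there is one more tool, called after "Emit:" in YAML: its name, and indented under it one key for each argument. step_arm: Moves the arm, as the interface text tells. Scaled input: -1 to 1 covers 0.5 m each way for a shift and pi/4 rad each way for a turn. Its arguments: {"type":"object","properties":{"targets":{"type":"string"}},"required":["targets"]}

```bash
mkdir -p pics; python3 - <<'E'
from workcell import bot
import cv2,numpy as np
for n in ["scene","side","wrist"]:
    i=bot.camera_info(n); print(n,{k:(np.round(v,3).tolist()) for k,v in i.items() if not isinstance(v,str)})
    cv2.imwrite(f"pics/{n}0.png",bot.camera(n)[:,:,::-1])
o=bot.get_obs();print(o['clock'],o['eef_pos'],o['tool_rot'],o['grip_width'])
E
```

```text
scene {'vertical_fov': 42.789, 'cx': 277.206, 'cy': 215.589, 'pose': [[-0.35, -0.69, 0.633, 1.348], [0.937, -0.261, 0.233, 0.296], [0.004, 0.675, 0.738, 1.088], [0.0, 0.0, 0.0, 1.0]]}
side {'vertical_fov': 44.815, 'cx': 274.913, 'cy': 206.141, 'pose': [[-0.984, 0.141, -0.106, 0.428], [-0.176, -0.73, 0.661, 0.847], [0.016, 0.669, 0.743, 1.075], [0.0, 0.0, 0.0, 1.0]]}
wrist {'vertical_fov': 65.706, 'cx': 284.606, 'cy': 207.002, 'pose': [[0.316, -0.902, -0.295, 0.082], [0.949, 0.3, 0.1, 0.498], [-0.002, -0.311, 0.95, 0.374], [0.0, 0.0, 0.0, 1.0]]}
0.15 [0.15797662 0.47387447 0.23063074] [ 1.60201896e-01  9.87083935e-01 -8.01587867e-04 -1.27808204e-04] 0.08511199608747674
```

View pics/scene0.png

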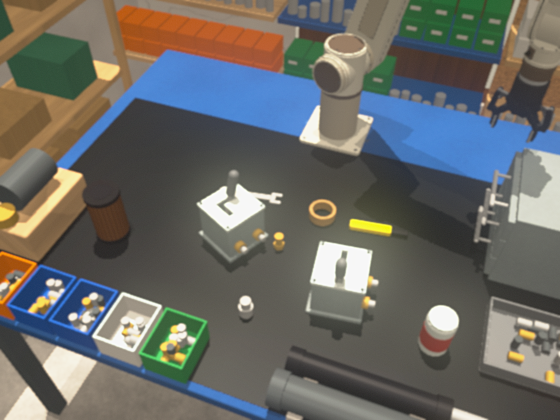

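View pics/side0.png

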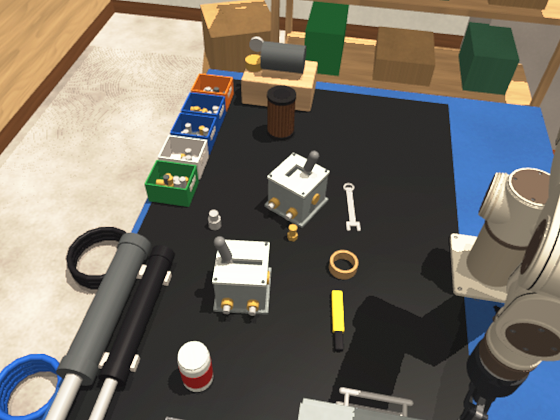

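The L-gate valve is at about (232,210) in scene and (298,185) in side. The straight-slotted one is at (340,275) in scene and (242,270) in side. Next I'll enlarge the L valve in both views.

```bash
python3 - <<'E'
import cv2,numpy as np
a=cv2.imread("pics/scene0.png")[160:270,185:285];b=cv2.imread("pics/side0.png")[140:230,255:345]
a=cv2.resize(a,None,fx=4,fy=4,interpolation=2);b=cv2.resize(b,None,fx=4,fy=4,interpolation=2)
c=np.zeros((440,760,3),np.uint8);c[:440,:400]=a;c[:360,400:760]=b
cv2.imwrite("pics/crop.png",c)
E
```

```text
(no output)
```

View pics/crop.png

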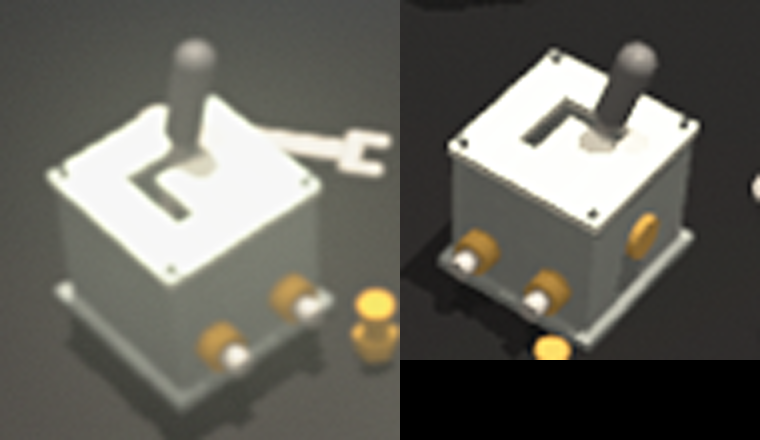

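```bash
cat > h.py <<'E'
import numpy as np
from scipy.optimize import least_squares
def proj(i,P):
    f=210/np.tan(np.radians(i["vertical_fov"])/2); T=np.array(i["pose"])
    c=(np.asarray(P)-T[:3,3])@T[:3,:3]
    return np.c_[i["cx"]+f*c[:,0]/-c[:,2], i["cy"]-f*c[:,1]/-c[:,2]]
def world(p,L):
    c,s=np.cos(p[2]),np.sin(p[2]); L=np.asarray(L)
    return np.c_[p[0]+c*L[:,0]-s*L[:,1],p[1]+s*L[:,0]+c*L[:,1],L[:,2]]
E
python3 - <<'E'
from h import *
from workcell import bot
k=.001
A=np.array([[60,60,120],[60,-60,120],[-60,60,120],[20,-20,120],[65,65,5]])*k
a=np.array([[172,284],[50,176],[320,184],[130,178],[183,400]])/4+[185,160]-.5*.75
B=np.array([[-60,60,120],[60,60,120],[60,-60,120],[-60,-60,120]])*k
b=np.array([[198,231],[49,147],[155,51],[298,125]])/4+[255,140]-.5*.75
I,J=bot.camera_info("scene"),bot.camera_info("side")
f=lambda p:np.r_[(proj(I,world(p,A))-a).ravel(),(proj(J,world(p,B))-b).ravel()]
r=least_squares(f,[.45,0,0],loss='soft_l1');p=r.x
print(p.round(4));print(f(p).reshape(-1,2).round(1))
print("start corner end",world(p,np.array([[-20,-20,120],[20,-20,120],[20,20,120]])*k).round(4))
d=np.sin(.36)
print("grip160 start,corner,end",world(p,np.array([[20-160*d,-20,160],[20,-20,170],[20,-20+160*d,160]])*k).round(4))
print("grip px", (proj(I,world(p,[[.020-.197*d,-.02,.01+.197*np.cos(.36)]]))-[185,160])*4)
# other objects near
def hit(i,u,v,z):
    f=210/np.tan(np.radians(i["vertical_fov"])/2);T=i["pose"];d=T[:3,:3]@np.array([(u-i["cx"])/f,-(v-i["cy"])/f,-1]);return (T[:3,3]+d*(z-T[2,3])/d[2]).round(3)
print("fitting",hit(I,279,236,.044),"v2 grip top",hit(I,342,257,.2),"filter",hit(I,102,193,.15),"tape",hit(I,322,209,.03),"v2 plate",hit(I,342,264,.12))
E
```

```text
[ 0.5233 -0.1314 -0.466 ]
[[-0.  -0.4]
 [ 0.  -0.2]
 [ 0.4 -0.1]
 [ 2.6 -0. ]
 [-0.1  2.4]
 [-0.1 -1.3]
 [ 0.1 -0.4]
 [-0.3 -0.3]
 [ 0.1 -0.5]]
start corner end [[ 0.4965 -0.1403  0.12  ]
 [ 0.5322 -0.1582  0.12  ]
 [ 0.5502 -0.1225  0.12  ]]
grip160 start,corner,end [[ 0.4819 -0.1329  0.16  ]
 [ 0.5322 -0.1582  0.17  ]
 [ 0.5575 -0.1079  0.16  ]]
grip px [[218.5427896   37.28720294]]
fitting [ 0.517 -0.006  0.044] v2 grip top [0.649 0.183 0.2  ] filter [ 0.626 -0.431  0.15 ] tape [0.375 0.066 0.03 ] v2 plate [0.605 0.179 0.12 ]
```

```bash
python3 - <<'E'
from h import *
from workcell import bot
p=[.5233,-.1314,-.466]
for n,o in(("scene",[185,160]),("side",[255,140])):
    I=bot.camera_info(n)
    L=[[.02-l*np.sin(.36),-.02,.01+l*np.cos(.36)] for l in(.1175,.128,.16,.184)]+[[-.02,-.02,.12],[.02,-.02,.12],[.02,.02,.12],[-.06,-.06,.12]]
    print(n,((proj(I,world(p,L))-o+.4)*4+[400*(n=="side"),0]).round())
E
```

```text
scene [[192. 146.]
 [195. 132.]
 [207.  90.]
 [215.  57.]
 [190. 147.]
 [141. 178.]
 [181. 213.]
 [198.  85.]]
side [[618. 132.]
 [624. 123.]
 [641.  98.]
 [655.  78.]
 [616. 131.]
 [568. 105.]
 [533. 138.]
 [699. 123.]]
```

```bash
python3 - <<'E'
from h import *
from workcell import bot
p=[.5233,-.1314,-.466]
I,J=bot.camera_info("scene"),bot.camera_info("side")
s=np.array([195,57])/4+[185,160]-.4; t=np.array([236,60])/4+[255,140]-.4
r=least_squares(lambda X:np.r_[(proj(I,[X])-s)[0],(proj(J,[X])-t)[0]],[.48,-.13,.18])
print(r.x.round(4),r.fun.round(2)); q=r.x-world(p,[[0,0,0]])[0]; c,s_=np.cos(p[2]),np.sin(p[2])
print("local",c*q[0]+s_*q[1],-s_*q[0]+c*q[1],q[2])
for lean in(0,-.1,-.2,-.3,-.36):
  L=[[.02+l*np.sin(lean),-.02,.01+l*np.cos(lean)] for l in(.1175,.184)]
  print(lean,(proj(I,world(p,L))-[185,160]+.4)*4,(proj(J,world(p,L))-[255,140]+.4)*4+[400,0])
E
```

```text
[ 0.4873 -0.1362  0.1901] [ 0.15  0.3   0.18 -0.31]
local -0.029982459381398867 -0.02045616885790738 0.19013271712648774
0 [[139.66120525 169.69703424]
 [131.29983966  92.60863507]] [[568.35825806  97.41410075]
 [573.22610392  23.0192994 ]]
-0.1 [[154.46185343 161.18061997]
 [155.35742493  79.34530322]] [[582.51066762 105.37393325]
 [596.27871736  35.60567632]]
-0.2 [[169.10985081 154.13171874]
 [179.02841335  68.60495819]] [[596.50491099 114.56485326]
 [619.13684257  50.31460603]]
-0.3 [[183.43705053 148.61075022]
 [202.02288033  60.4635438 ]] [[610.17114199 124.88475944]
 [641.49283375  66.97407177]]
-0.36 [[191.81280255 146.04847281]
 [215.38294031  56.84153382]] [[618.1437024  131.56964931]
 [654.53829111  77.82084364]]
```

Emit:
step_arm:
  targets: "-1 0.04 -0.08 0 0 0 -0.1; -1 0.08 -0.16 0 0 0 -0.184; -1 0.11 -0.24 0 0 0 -0.184; -1 0.14 -0.31 0 0 0 -0.184; -1 0.18 -0.38 0 0 0 -0.184; -1 0.21 -0.45 0 0 0 -0.184; -1 0.24 -0.52 0 0 0 -0.184; -1 0.28 -0.6 0 0 0 -0.184; -1 0.28 -0.6 0 0 0 -0.184; -1 0.28 -0.6 0 0 0 -0.184"

```text
clock: 0.98
eef_pos: [0.2989, 0.1722, 0.2313]
tool_rot: [0.234, 0.972, 0.0, -0.0]
ft_force: [0.4, 0.9, 0.5]
grip_width: -0.0001
grasp_force: 0.0
```

Emit:
step_arm:
  targets: "-1 0.04 -0.08 0 0 0 0; -1 0.08 -0.16 0 0 0 0; -1 0.12 -0.23 0 0 0 0; -1 0.16 -0.31 0 0 0 0; -1 0.2 -0.38 0 0 0 0; -1 0.24 -0.46 0 0 0 0; -1 0.28 -0.57 0 0 0 0; -1 0.28 -0.57 0 0 0 0; -1 0.28 -0.57 0 0 0 0"

```text
clock: 1.73
eef_pos: [0.4406, -0.1129, 0.2306]
tool_rot: [0.232, 0.973, -0.0, 0.0]
ft_force: [0.3, 0.5, -0.6]
grip_width: -0.0003
grasp_force: 0.0
```

Emit:
step_arm:
  targets: "-1 0 0 -0.08 0 0 0; -1 0 0 -0.152 0 0 0; -1 0 0 -0.152 0 0 0; -1 0 0 -0.152 0 0 0"

```text
clock: 2.07
eef_pos: [0.4365, -0.1084, 0.1539]
tool_rot: [0.23, 0.973, 0.0, -0.003]
ft_force: [0.4, -0.2, 0.7]
grip_width: 0.0
grasp_force: 0.0
```

Emit:
step_arm:
  targets: "-1 0.02 -0.01 0 0 0 0; -1 0.036 -0.018 0 0 0 0; -1 0.05 -0.025 0 0 0 0; -1 0.064 -0.032 0 0 0 0; -1 0.078 -0.039 0 0 0 0; -1 0.092 -0.046 0 0 0 0; -1 0.106 -0.053 0 0 0 0; -1 0.12 -0.06 0 0 0 0; -1 0.12 -0.06 0 0 0 0; -1 0.12 -0.06 0 0 0 0"

```text
clock: 2.9
eef_pos: [0.4987, -0.141, 0.155]
tool_rot: [0.231, 0.973, 0.0, 0.0]
ft_force: [0.1, 0.4, 0.9]
grip_width: 0.0002
grasp_force: 0.0
```

```bash
python3 - <<'E'
from workcell import bot
import cv2,numpy as np
a=bot.camera("scene")[120:270,165:315,::-1];b=bot.camera("side")[90:240,225:375,::-1]
cv2.imwrite("pics/c1.png",cv2.resize(np.hstack([a,b]),(800,400),interpolation=2))
E
```

```text
(no output)
```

View pics/c1.png

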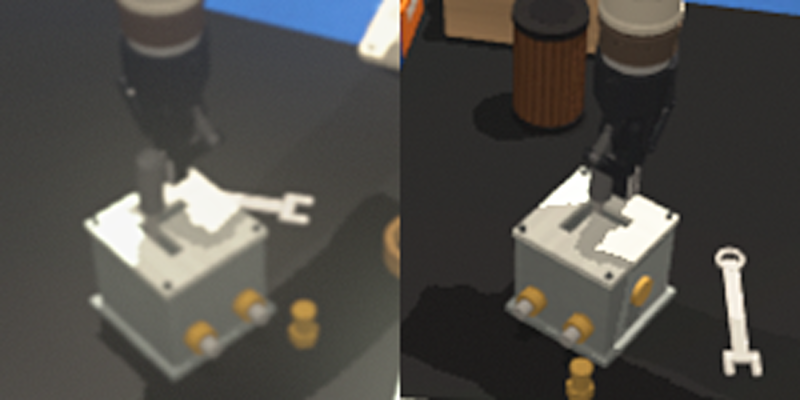

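The lever is now close to the corner, with the stem at about (152,212) in the left half. I'll keep pushing until it meets the wall.

Emit:
step_arm:
  targets: "-1 0.01 -0.005 0 0 0 0; -1 0.02 -0.01 0 0 0 0; -1 0.02 -0.01 0 0 0 0; -1 0.02 -0.01 0 0 0 0"

```text
clock: 3.33
eef_pos: [0.5085, -0.1458, 0.1553]
tool_rot: [0.231, 0.973, 0.0, 0.0]
ft_force: [-0.8, 0.6, 0.4]
grip_width: -0.0003
grasp_force: 0.0
```

Emit:
step_arm:
  targets: "-1 0.005 -0.0025 0 0 0 0; -1 0.008 -0.004 0 0 0 0; -1 0.008 -0.004 0 0 0 0; -1 0.008 -0.004 0 0 0 0"

```text
clock: 3.67
eef_pos: [0.5122, -0.1477, 0.1553]
tool_rot: [0.231, 0.973, -0.0, 0.0]
ft_force: [-1.0, -0.5, 0.3]
grip_width: -0.0
grasp_force: 0.0
```

Emit:
step_arm:
  targets: "-1 0.006 -0.003 0 0 0 0; -1 0.006 -0.003 0 0 0 0; -1 0.006 -0.003 0 0 0 0"

```text
clock: 3.92
eef_pos: [0.514, -0.1488, 0.1551]
tool_rot: [0.231, 0.973, 0.0, -0.001]
ft_force: [-5.5, 1.9, 2.4]
grip_width: -0.0003
grasp_force: 0.6
```

Emit:
step_arm:
  targets: "-1 0.004 -0.002 0 0 0 0; -1 0.004 -0.002 0 0 0 0; -1 0.004 -0.002 0 0 0 0"

```text
clock: 4.17
eef_pos: [0.5143, -0.1489, 0.155]
tool_rot: [0.231, 0.973, 0.001, -0.003]
ft_force: [-10.2, 5.5, 6.2]
grip_width: -0.0001
grasp_force: 1.5
```

Emit:
step_arm:
  targets: "-1 -0.057 0.029 0 0 0 0; -1 -0.057 0.029 0 0 0 0; -1 -0.09 -0.03 0 0 0 0; -1 -0.116 -0.087 0 0 0 0; -1 -0.116 -0.087 0 0 0 0; -1 -0.07 -0.11 0 0 0 0; -1 -0.023 -0.134 0 0 0 0; -1 -0.023 -0.134 0 0 0 0; -1 -0.023 -0.134 0 0 0 0"

```text
clock: 4.92
eef_pos: [0.507, -0.2177, 0.155]
tool_rot: [0.231, 0.973, -0.0, 0.001]
ft_force: [0.1, 0.5, -0.5]
grip_width: 0.0002
grasp_force: 0.0
```

```bash
python3 - <<'E'
from workcell import bot
import cv2,numpy as np
a=bot.camera("scene")[120:270,165:315,::-1];b=bot.camera("side")[90:240,225:375,::-1]
cv2.imwrite("pics/c2.png",cv2.resize(np.hstack([a,b]),(800,400),interpolation=2))
E
```

```text
(no output)
```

View pics/c2.png

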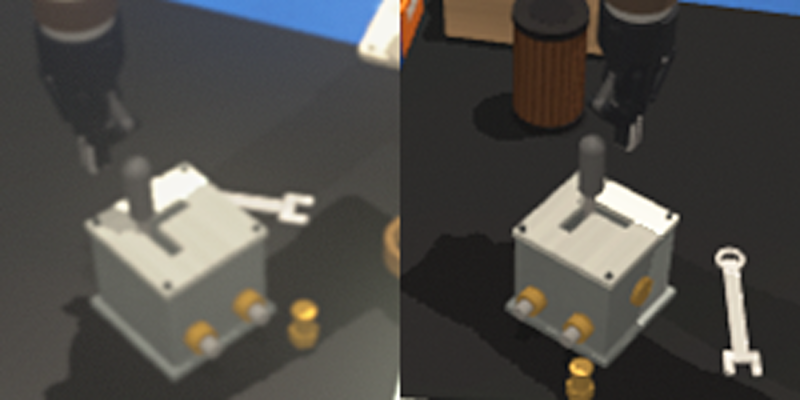

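The lever stands upright at the corner, at about (140,190) in the left half. The fingers are on its -y side, so I can push +y.

Emit:
step_arm:
  targets: "-1 0.011 0.022 0 0 0 0; -1 0.022 0.044 0 0 0 0; -1 0.03 0.06 0 0 0 0; -1 0.038 0.076 0 0 0 0; -1 0.046 0.091 0 0 0 0; -1 0.054 0.107 0 0 0 0; -1 0.061 0.121 0 0 0 0; -1 0.067 0.134 0 0 0 0; -1 0.067 0.134 0 0 0 0; -1 0.067 0.134 0 0 0 0"

```text
clock: 5.85
eef_pos: [0.5393, -0.1496, 0.1552]
tool_rot: [0.231, 0.973, 0.0, -0.0]
ft_force: [-1.1, -0.1, -0.7]
grip_width: 0.0
grasp_force: 0.0
```

Emit:
step_arm:
  targets: "-1 0.004 0.008 0 0 0 0; -1 0.008 0.016 0 0 0 0; -1 0.008 0.016 0 0 0 0; -1 0.008 0.016 0 0 0 0"

```text
clock: 6.18
eef_pos: [0.5432, -0.142, 0.1553]
tool_rot: [0.231, 0.973, 0.0, -0.0]
ft_force: [0.5, 0.8, -0.7]
grip_width: 0.0001
grasp_force: 0.0
```

Emit:
step_arm:
  targets: "-1 0.002 0.004 0 0 0 0; -1 0.004 0.008 0 0 0 0; -1 0.004 0.008 0 0 0 0; -1 0.004 0.008 0 0 0 0"

```text
clock: 6.52
eef_pos: [0.5452, -0.1381, 0.1553]
tool_rot: [0.231, 0.973, 0.0, 0.0]
ft_force: [0.1, -0.2, -0.3]
grip_width: -0.0
grasp_force: 0.1
```

Emit:
step_arm:
  targets: "-1 0.003 0.006 0 0 0 0; -1 0.003 0.006 0 0 0 0; -1 0.003 0.006 0 0 0 0"

```text
clock: 6.77
eef_pos: [0.5468, -0.1349, 0.1553]
tool_rot: [0.231, 0.973, 0.0, 0.0]
ft_force: [0.2, -1.0, 0.5]
grip_width: 0.0
grasp_force: 0.1
```

Emit:
step_arm:
  targets: "-1 0.003 0.006 0 0 0 0; -1 0.003 0.006 0 0 0 0; -1 0.003 0.006 0 0 0 0"

```text
clock: 7.02
eef_pos: [0.5483, -0.1319, 0.1553]
tool_rot: [0.231, 0.973, 0.0, 0.0]
ft_force: [0.3, -0.3, 0.2]
grip_width: 0.0001
grasp_force: 0.1
```

```bash
python3 - <<'E'
from workcell import bot
import cv2,numpy as np
a=bot.camera("scene")[120:270,165:315,::-1];b=bot.camera("side")[90:240,225:375,::-1]
cv2.imwrite("pics/c3.png",cv2.resize(np.hstack([a,b]),(800,400),interpolation=2))
E
```

```text
(no output)
```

View pics/c3.png

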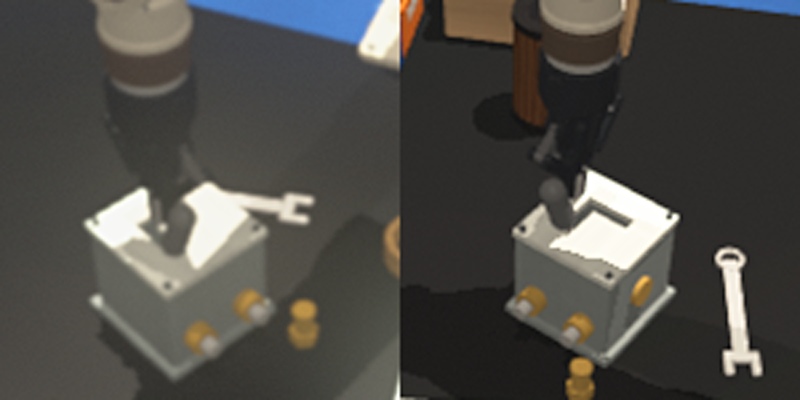

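The lever leans along the second leg and is nearly home, with its stem at about (180,240) in the left half. I'll keep going until it meets the stop.

Emit:
step_arm:
  targets: "-1 0.003 0.006 0 0 0 0; -1 0.003 0.006 0 0 0 0; -1 0.003 0.006 0 0 0 0"

```text
clock: 7.37
eef_pos: [0.5489, -0.1305, 0.1551]
tool_rot: [0.232, 0.973, -0.002, -0.0]
ft_force: [-1.3, -4.0, 0.9]
grip_width: 0.0004
grasp_force: 2.3
```

Emit:
step_arm:
  targets: "-1 0.003 0.006 0 0 0 0; -1 0.003 0.006 0 0 0 0; -1 0.003 0.006 0 0 0 0"

```text
clock: 7.62
eef_pos: [0.5493, -0.1298, 0.1551]
tool_rot: [0.232, 0.973, -0.004, -0.001]
ft_force: [-4.4, -9.9, 0.4]
grip_width: 0.0
grasp_force: 5.4
```

Force is up to about 11 N and the tool has stopped, so the lever is against the end stop. I'll back off along -y, then go up.

Emit:
step_arm:
  targets: "-1 -0.02 -0.04 0 0 0 0; -1 -0.05 -0.1 0 0 0 0; -1 -0.07 -0.14 0 0 0 0; -1 -0.07 -0.14 0.08 0 0 0; -1 -0.1 -0.14 0.16 0 0 0; -1 -0.16 -0.14 0.2 0 0 0; -1 -0.22 -0.14 0.2 0 0 0; -1 -0.22 -0.14 0.2 0 0 0; -1 -0.22 -0.14 0.2 0 0 0"

```text
clock: 8.37
eef_pos: [0.4405, -0.1961, 0.2562]
tool_rot: [0.232, 0.973, 0.0, 0.001]
ft_force: [1.1, -0.0, -0.6]
grip_width: -0.0001
grasp_force: 0.0
```

```bash
python3 - <<'E'
from workcell import bot
import cv2,numpy as np
from h import *
p=[.5233,-.1314,-.466]
for n,o in(("scene",[165,120]),("side",[225,90])):
    for l in(.31,.36):
        print(n,l,((proj(bot.camera_info(n),world(p,[[.02,-.02+.184*np.sin(l),.01+.184*np.cos(l)]]))-o+.4)*400/150+[400*(n=="side"),0]).round())
a=bot.camera("scene")[120:270,165:315,::-1];b=bot.camera("side")[90:240,225:375,::-1]
cv2.imwrite("pics/c4.png",cv2.resize(np.hstack([a,b]),(800,400),interpolation=2))
E
```

```text
scene 0.31 [[181. 208.]]
scene 0.36 [[188. 216.]]
side 0.31 [[561. 186.]]
side 0.36 [[556. 193.]]
```

View pics/c4.png

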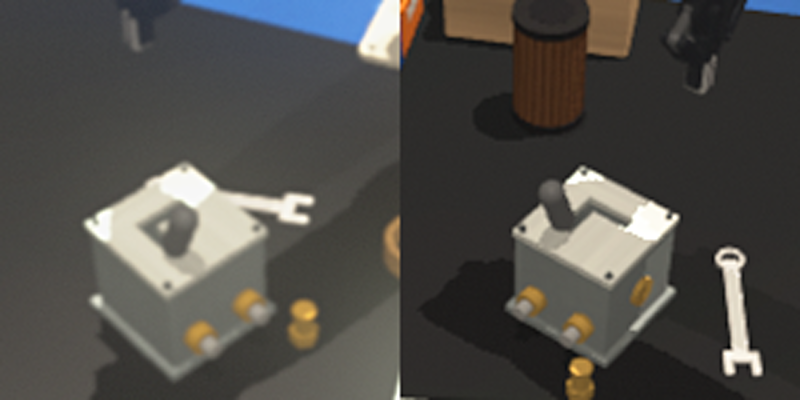

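The lever rests at the end of the second leg. Its dome is at about (183,214), which matches a lean of roughly 0.35 rad; the hand is clear and nothing else near the valve has moved.

```bash
python3 -c "
from workcell import bot
print(bot.job_done())"
```

```text
the job is handed in; nothing more can be done
None
```

The L-gate valve's lever was pushed round the corner to the end stop of its second leg (lean read from the pictures as about 0.35 rad, needed 0.31), the hand was withdrawn clear, and the job is handed in; no verdict came back.

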